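# Park and pin the slicer carriage

### The job

Park the fish slicer for cleaning: slide its carriage away from the blade to the parking place, take the ball-lock pin (the one with the thumb button on its head) with its button squeezed in, feel for where the carriage hole and the lock hole in the strip beneath line up, push the pin fully home through both, and let go so that the button springs out and the balls lock it. Be gentle: never force the pin against the machine (stay well under 40 N), and leave the plain pin and the other things on the table where they are.

Things in the scene. Friction and masses are not known exactly. Their poses are not given: they have to be found in the camera images.
- pin_grip (a point): Centre of the ball-lock pin's head, where to grasp it; it stands upright in one of two white stands. On the pin's axis, 27 mm above the collar's underside, 21 below the top; z up, y towards the thumb button. Head: grey block 26 (x) x 30 (y) x 42 mm tall. The steel button (18 wide, 30 tall) stands 6 mm proud of the +y face; fingers closing along y press it flush, the axis then midway between them.
- pin_seat (a point): Centre of the underside of the ball-lock pin's collar (32 mm diameter, 6 mm thick, below the head), on the axis, same axes as pin_grip; it rests on the carriage's top when the pin is home. Shank below it: 12 mm diameter, 37 mm long, the last 4 mm tapered to 10 mm diameter. Pin mass about 0.15 kg.
- thumb (a joint): Thumb button: 0 = out, 0.006 m = fully in; 8 N keeps it in, grip with 20 to 40 N. Two balls 23 to 28 mm below the collar's underside stand out to 19 mm over all while it is out, and draw inside the shank as it goes in. With the button out the pin cannot be forced through the 14 mm holes; from 5 mm in, it passes.
- carriage (a joint): Slide of the carriage, m; starts at 0 to 0.05 and grows as it moves along the slicer's -y, away from the blade, to a stop at 0.135. Friction about 2 N; it stays where left, and the pin in its hole can drag it. It lines up with the lock hole in the strip beneath somewhere between 0.093 and 0.117, different every time (the strip is clamped by hand): find it by feel.
- carriage_hole (a point): Mouth of the upright 14 mm through hole in the carriage's tongue (steel, 50 x 70 mm, 8 mm thick, on the robot's side), on its top face; z up. The carriage moves along this frame's -y. The lock strip's top is 10 mm below this point; it is 10 mm thick, solid but for one 14 mm lock hole on the line the carriage hole follows, and has 30 mm of open space below.
- carriage_knob (a point): Centre of the black upright knob on the carriage (22 mm diameter, 28 mm tall), 28 mm above the carriage's top and 50 mm from the hole along the carriage's +x; another way to push the carriage. Behind it (+x) stands an open steel trough, 45 mm tall.
- slicer: The whole bench slicer with its carriage: stainless base plate 270 mm (x) by 440 mm (y), origin under its centre, carriage top 70 mm above the table; the blade and its white housing, 210 mm tall, stand at the +y end. The lock strip lies along y, 90 mm to the -x side of the centre, and its lock hole (open to view until the carriage covers it) 33 to 57 mm to the -y side.
- plain_grip (a point): Centre of the head of the plain pin: same shank and collar, but a round 22 mm steel head without a button, 34 mm tall. It stands in the other stand; leave it alone. The stands are fixed white blocks 66 mm square and 50 mm tall with a wide hole.
- bowl: Steel bowl, 150 mm across, 60 mm tall; origin under its centre. Bystander.
- spray: White bottle with a red cap, 60 mm across, 120 mm tall; origin under its centre. Bystander.
- jar: Amber jar, 64 mm across, 80 mm tall; origin under its centre. Bystander.
- scraper: Spatula lying flat. Bystander.
- fishtray: Shallow black tray 160 by 220 mm, 30 mm tall; origin under its centre. Bystander.
- calculator: Desk calculator 80 by 120 mm, 16 mm tall; origin under its centre. Bystander.
Not all that is in view belongs to the job. What is shaped like the part that bears pin_grip but orange is not meant.

How it is judged:
On the way, in this order (a step that is already met when the one before it is completed fails the run):
1. the carriage is slid to its parking place (value of joint carriage above 0.088 m), for 0.05 s.
2. the pin is fully home with its button held in (z of pin_seat in the frame of carriage_hole between -0.003 and 0.0025 m and horizontal distance between pin_seat and carriage_hole below 0.003 m and angle between pin_seat's own z axis and vertical below 0.08 rad and value of joint thumb above 0.004 m), for 0.1 s.
At the end, for the whole second after the job is handed in: The ball-lock pin stands upright (within 0.08 rad) in the carriage hole (axis within 3 mm), its collar down on the carriage (within 2.5 mm) and so through the lock hole beneath, the carriage at 0.088 to 0.122 m, the thumb button sprung out (less than 1.5 mm in), the pin released and at rest (z of pin_seat in the frame of carriage_hole between -0.003 and 0.0025 m and horizontal distance between pin_seat and carriage_hole below 0.003 m and angle between pin_seat's own z axis and vertical below 0.08 rad and value of joint carriage between 0.088 and 0.122 m and value of joint thumb below 0.0015 m and linear speed of lockpin below 0.02 m/s); the robot touches nothing.
It fails at once if the pin is pressed against the machine with more than 40 N (contact force between lockpin and slicer above 40 N).
It fails at once if the plain pin or another bystander is moved by more than 30 mm (distance of any of plain_grip, bowl, spray, jar, scraper, fishtray, calculator from where it was at the start of the episode above 0.03 m).
It also fails if it takes over 72 s, if anything falls off the work surface, if the arm or the gripper's body presses on something with over 40 N, if the wrist force passes 120 N, or if a joint passes its speed limit or range.

### The arm

A 6-joint arm with a two-finger parallel gripper is mounted at the origin on the work surface. World frame = base frame: x ahead of the robot, y to its left, z up, the work surface at z = 0. Lengths are in m, angles in rad, forces in N, time in s.
With the tool pointing down it reaches from about 0.25 to 0.725 m from the base axis. Payload 4 kg.
Tool frame: the origin (TCP) lies midway between the tips of the shut fingers; the grasp point (between the pads) lies 19 mm behind it; z points along the fingers, y is the line along which they close (so a half turn about z gives the same grasp; the last joint's range is limited). The gripper opens to 85 mm and grips with 20 to 120 N. Pads are 22 mm wide; open, the fingers measure 114 mm over their backs; the gripper's body (76 mm by 85 mm) begins 54 mm behind the grasp point. The pads swing forward as they close: fully open they stand 13 mm farther back than shut.
Start: joints at [-1.151, 0.241, 0.005, 1.335, 0, 1.571], TCP at [0.204, -0.457, 0.231] pointing down, gripper open.
Joint ranges: [-2.72, 2.72], [-1.05, 1.87], [-1.09, 1.28], [-1.99, 2.15], [-1.42, 1.44], [-3.14, 3.14]. Speed limits (rad/s): [2.79, 2.79, 3.14, 3.14, 3.14, 3.14].

### API

Orientations are given as a unit quaternion [x, y, z, w].
In Python, from workcell import bot gives the robot as it stands. The module is installed in compiled form; this text tells all that it offers.
- The arm moves only by the tool jog_arm, never from a script. Its argument "deltas" is a list of rows, each an object with "fingers": the opening, from 0 (shut) to 1 (fully open); "delta_pos": the shift along the tool's x, y, z normalised to -1 to 1, where 1 is 300 mm, a list of three; "yaw": the turn about the tool's z normalised to -1 to 1, where 1 is pi/4 rad. A call has 1 to 12 rows; each row is the pose to reach, as a shift and turn from the pose commanded when the call began, along the tool's axes at that moment; what a row does not reach only later rows make up. A row lasts 1/10 s, in which the tool goes at most 50 mm and 8.59 degrees, less where a joint would pass 70% of its speed; a pose out of reach is approached as far as the arm can. A call with a number of a shift or a turn outside -1 to 1 is refused whole. A call with a gripper value outside its range is refused whole. The fingers move at their own pace and stop on an object; the grip force is fixed at half the most. Time passes only in rows, so rows that repeat a pose let the fingers close. It gives the time, the measured TCP pose, the force, the opening and the grip force at its end, in the units of the state.
- bot.get_obs(): the state, without advancing time (a new reading comes with each control period).
- bot.camera(name): name is "scene" or "top" or "wrist"; returns a dict with "image" (480x640x3 uint8, red, green, blue), "range_z" (480x640 float32, m along the optical axis (not along the pixel's ray), 0 where there is no reading), "fx", "fy", "cx", "cy" (pixels), "rvec" (rotation vector, rad) and "tvec" (3), from world to camera coordinates, as OpenCV has them. Camera axes: x right, y down, z forward; pixel columns grow to the right and rows downward; lengths in m; the calibration is good to about 2 mm. A picture is of the moment at which its call begins.
- bot.job_done(): hands the job in; it is judged then, once.
The state is a dict: "clock": time; "joint_pos": joint angles; "joint_vel": joint speeds; "tau": joint torques, N m; "eef_pos": TCP position; "tool_rot": TCP orientation; "ft_force": force on the tool from outside, world axes, zero at the start; "ft_torque": the same for the moment, N m; "grip_width": finger opening in m; "grasp_force": force on a finger pad.
Only numpy, scipy, OpenCV 4.12 (cv2) and the standard library are available. Lean on these libraries where they do the work, as an engineer would, in place of code of your own. Each camera call takes 0.05 s, during which the arm holds its last target. There are 200 camera calls.

## Working session

There is one attempt and no reset: what is moved stays moved. The work goes in short steps, Python scripts to look and compute and a tool call to move; the robot and the scene stay as the last step left them, time stands still between calls to the robot, and variables do not carry over. Pictures are saved under pics/ and viewed, at most 10 in all, crops included, and the job is handed in when it is done.

Besides the shell and the picture viewer there is one more tool, called after "Request:" as name(argument=value, ...) on one line, values as JSON. jog_arm: Moves the arm, as the interface text tells. Scaled input: -1 to 1 covers 300 mm each way for a shift and pi/4 rad each way for a turn. Its arguments: {"type":"object","properties":{"deltas":{"type":"array","items":{"type":"object","properties":{"fingers":{"type":"number"},"delta_pos":{"type":"array","items":{"type":"number"}},"yaw":{"type":"number"}}}}},"required":["deltas"]}

```bash
mkdir -p pics
cat > h.py <<'E'
import numpy as np, cv2
from workcell import bot
def cam(n):
    c=bot.camera(n); R=cv2.Rodrigues(np.array(c['rvec'],float))[0]; c['R']=R; c['t']=np.array(c['tvec'],float).ravel(); return c
def save(c,f,box=None,s=1):
    im=cv2.cvtColor(c['image'],cv2.COLOR_RGB2BGR)
    if box: x,y,w,h=box; im=im[y:y+h,x:x+w]
    if s!=1: im=cv2.resize(im,None,fx=s,fy=s,interpolation=cv2.INTER_CUBIC)
    cv2.imwrite(f,im)
def ray(c,u,v,z):
    d=c['R'].T@np.array([(u-c['cx'])/c['fx'],(v-c['cy'])/c['fy'],1]); o=-c['R'].T@c['t']
    return o+d*(z-o[2])/d[2]
def proj(c,p):
    q=c['R']@np.array(p)+c['t']; return q[0]/q[2]*c['fx']+c['cx'],q[1]/q[2]*c['fy']+c['cy']
def cloud(c):
    v,u=np.mgrid[:480,:640]; Z=c['range_z']
    P=np.stack([(u-c['cx'])/c['fx']*Z,(v-c['cy'])/c['fy']*Z,Z],-1)
    return (P-c['t'])@c['R']
E
python3 - <<'E'
from h import *
for n in('scene','top'):
    c=cam(n); save(c,f'pics/{n}0.png'); print(n,-c['R'].T@c['t'],c['fx'])
print(bot.get_obs())
E
```

```text
scene [1.20162699 0.07974802 0.90110221] 445.3536787488049
top [0.37658281 0.02599257 1.70576414] 598.9983352552645
{'clock': 0.1, 'joint_pos': array([-1.15100918e+00,  2.41341543e-01,  3.85759599e-03,  1.33520346e+00,
        1.58074421e-05,  1.57081244e+00]), 'joint_vel': array([ 0.00136304, -0.00029993,  0.00197111, -0.00234238,  0.00053102,
        0.00081386]), 'tau': array([ 2.18228483e-04, -3.73137546e+01,  2.53010255e+01,  1.08465398e-02,
       -1.52781222e-04, -1.49734412e-06]), 'eef_pos': array([ 0.20355599, -0.45606736,  0.23049952]), 'tool_rot': array([ 9.78054338e-01,  2.08347830e-01, -1.89285776e-04, -9.26432706e-04]), 'ft_force': array([-0.07763206, -0.55516131, -0.95655533]), 'ft_torque': array([-0.03250826, -0.01010971, -0.01521938]), 'grasp_force': 0.0, 'grip_width': 0.08562621922065414}
```

View pics/top0.png

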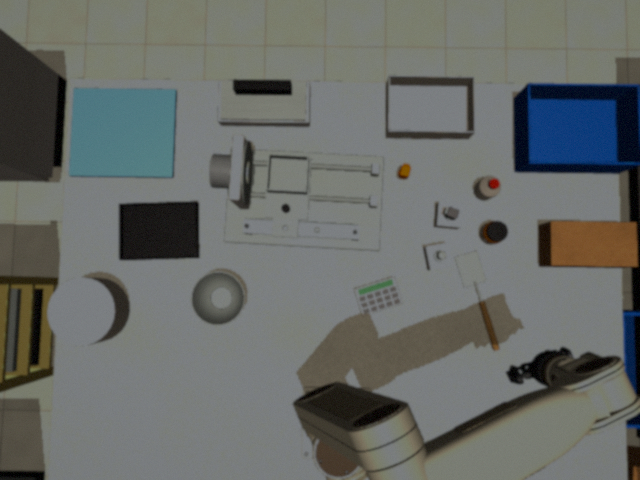

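View pics/scene0.png

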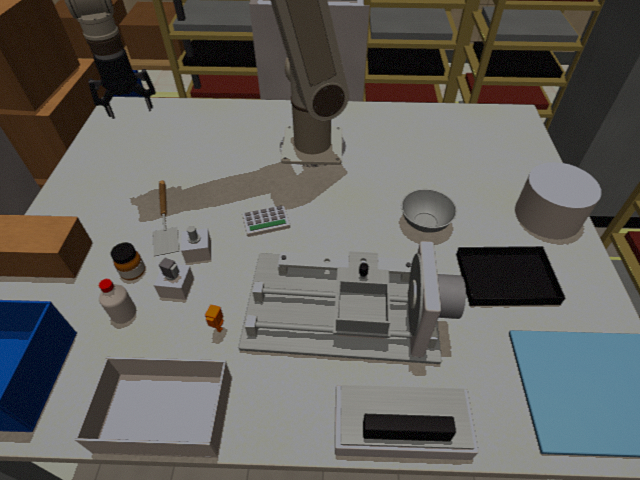

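Candidates: the grey block head at top (450,212) / scene (170,268), the round plain pin at top (440,255) / scene (193,235), and the orange decoy at top (404,171). I choose the first and check it in a close crop.

Run:
```python
from h import *
c=cam('top'); s=cam('scene')
def crop(c,b,k): 
    x,y,w,h=b; return cv2.resize(cv2.convertScaleAbs(cv2.cvtColor(c['image'][y:y+h,x:x+w],cv2.COLOR_RGB2BGR),alpha=1.7),(int(w*k),int(h*k)),interpolation=cv2.INTER_CUBIC)
a=crop(c,(210,140,190,120),4)       # 760x480... 
b=crop(c,(415,190,60,85),3.3); d=crop(s,(140,210,80,95),3.3)
a=crop(c,(220,200,175,60),4.5)
H=280; row=np.zeros((330,800,3),np.uint8); 
row[:b.shape[0],:b.shape[1]]=b; row[:d.shape[0],220:220+d.shape[1]]=d
out=np.zeros((600,800,3),np.uint8); out[:a.shape[0],:a.shape[1]]=a; out[270:600]=row
cv2.imwrite('pics/c1.png',out)
P=cloud(c); np.save('P.npy',P); np.save('im.npy',c['image'])
for n,(u,v) in dict(headtop=(452,212),plain=(441,255),knob=(285,208),tongue=(292,235),stand=(440,205),hole=(285,228),base=(370,230),strip=(330,225)).items(): print(n,P[v,u].round(4))
```

```text
headtop [ 0.5797 -0.3012  0.0976]
plain [ 0.4634 -0.2727  0.0912]
knob [0.5816 0.1488 0.1119]
tongue [0.5127 0.1311 0.0706]
stand [ 0.6047 -0.2775  0.0505]
hole [0.5325 0.1514 0.0618]
base [ 0.5351 -0.0861  0.015 ]
strip [0.5429 0.0274 0.061 ]
```

View pics/c1.png

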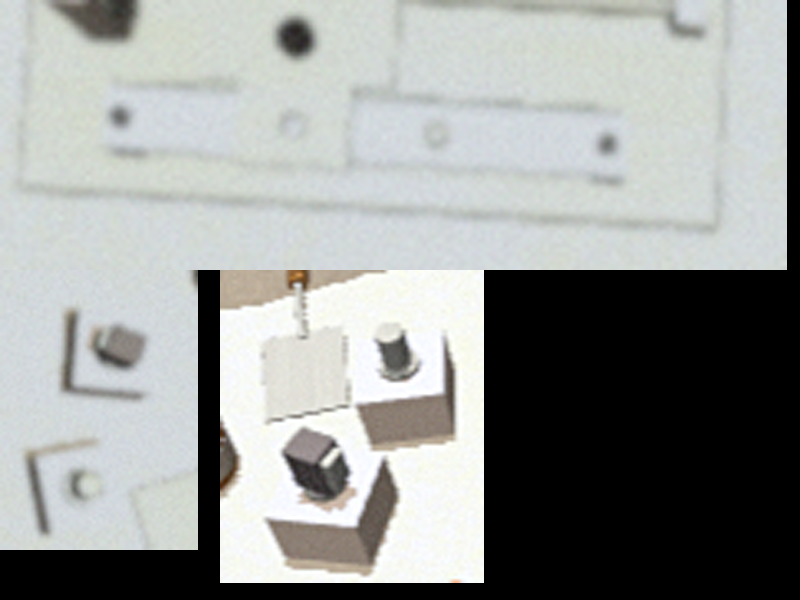

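```bash
cat >> h.py <<'E'
def pose():
    o=bot.get_obs(); x,y,z,w=o['tool_rot']; th=np.arctan2(2*(x*y+z*w),1-2*(y*y+z*z))
    return o,np.array(o['eef_pos']),th
def plan(target,yaw=None):
    o,p,th=pose(); d=np.array(target)-p; c,s=np.cos(th),np.sin(th)
    dy=0 if yaw is None else -((yaw-th+np.pi)%(2*np.pi)-np.pi)
    print('t',o['clock'],'pos',p.round(4),'yaw',round(th,4),'| delta',(np.array([c*d[0]+s*d[1],s*d[0]-c*d[1],-d[2]])/.3).round(4),'yaw',round(dy/(np.pi/4),4))
E
python3 - <<'E'
from h import *
c=cam('top'); 
a=ray(c,224.4,241.8,.015);b=ray(c,379.6,250.7,.015); d=a-b; print('edge',a,b,'yaw of +y dir',np.arctan2(d[1],d[0])-np.pi/2)
ch=ray(c,284.7,227.6,.070); lh=ray(c,316.9,229.8,.060); print('ch',ch,'lh',lh,np.arctan2(*( -(lh-ch)[:2]*[1,1])[::-1])-np.pi/2,np.linalg.norm((ch-lh)[:2]))
kn=ray(c,220+295/4.5,200+37/4.5,.112); print('knob',kn)
P=np.load('P.npy')
for lo,hi,n,box in((.09,.105,'head',(.53,.63,-.36,-.25)),(.085,.1,'plain',(.43,.5,-.32,-.24))):
    m=(P[...,2]>lo)&(P[...,2]<hi)&(P[...,0]>box[0])&(P[...,0]<box[1])&(P[...,1]>box[2])&(P[...,1]<box[3])
    q=P[m]; print(n,m.sum(),q.mean(0),cv2.minAreaRect(q[:,:2].astype(np.float32)*1000))
m=(P[...,2]>.1)&(np.hypot(P[...,0]-kn[0],P[...,1]-kn[1])<.09); print('tall near knob',np.percentile(P[m],[0,100],axis=0))
plan([kn[0],kn[1],.2],-.05)
E
```

```text
edge [0.49487021 0.32592773 0.015     ] [ 0.47683519 -0.11374149  0.015     ] yaw of +y dir -0.04099652803232745
ch [0.53278827 0.1516271  0.07      ] lh [0.52907239 0.06334103 0.06      ] -0.04206424250315788 0.08836423621201381
knob [0.58102969 0.14730074 0.112     ]
head 123 [ 0.5800928  -0.29924603  0.09762364] ((580.3723754882812, -299.0117492675781), (35.92269515991211, 25.657835006713867), 70.4522933959961)
plain 52 [ 0.46476202 -0.27379249  0.09205502] ((464.8282470703125, -273.6993103027344), (19.235437393188477, 20.281169891357422), 5.208952903747559)
tall near knob [[0.57291826 0.0932154  0.10004274]
 [0.6543062  0.20148551 0.12335242]]
t 0.25 pos [ 0.2037 -0.4563  0.2309] yaw 0.4197 | delta [ 1.9687 -1.3248  0.1029] yaw 0.5981
```

Request:
jog_arm(deltas=[{"delta_pos": [0.98,-0.66,0],"yaw": 0.598,"fingers": 0.55},{"delta_pos": [0.98,-0.66,0],"yaw": 0.598,"fingers": 0.55},{"delta_pos": [0.98,-0.66,0],"yaw": 0.598,"fingers": 0.55},{"delta_pos": [0.98,-0.66,0],"yaw": 0.598,"fingers": 0.55},{"delta_pos": [0.98,-0.66,0],"yaw": 0.598,"fingers": 0.55},{"delta_pos": [0.98,-0.66,0],"yaw": 0.598,"fingers": 0.55},{"delta_pos": [0.98,-0.66,0],"yaw": 0.598,"fingers": 0.55},{"delta_pos": [0.98,-0.66,0],"yaw": 0.598,"fingers": 0.55},{"delta_pos": [0.98,-0.66,0],"yaw": 0.598,"fingers": 0.55}])

```text
clock: 1.15
eef_pos: [0.3927, -0.1537, 0.2313]
tool_rot: [1.0, -0.022, 0.0, -0.0]
ft_force: [-0.5, -0.9, 0.1]
grip_width: 0.0465
grasp_force: 0.0
```

Run:
```python
from h import *
plan([.581,.147,.2],-.041)
```

```text
t 1.15 pos [ 0.3927 -0.1537  0.2313] yaw -0.0444 | delta [ 0.5825 -1.0291  0.1042] yaw -0.0044
```

Request:
jog_arm(deltas=[{"delta_pos": [0.58,-1,0.1],"yaw": -0.004,"fingers": 0.55},{"delta_pos": [0.58,-1,0.1],"yaw": -0.004,"fingers": 0.55},{"delta_pos": [0.58,-1,0.1],"yaw": -0.004,"fingers": 0.55},{"delta_pos": [0.58,-1,0.1],"yaw": -0.004,"fingers": 0.55},{"delta_pos": [0.58,-1,0.1],"yaw": -0.004,"fingers": 0.55},{"delta_pos": [0.58,-1,0.1],"yaw": -0.004,"fingers": 0.55},{"delta_pos": [0.58,-1,0.1],"yaw": -0.004,"fingers": 0.55},{"delta_pos": [0.58,-1,0.1],"yaw": -0.004,"fingers": 0.55},{"delta_pos": [0.58,-1,0.1],"yaw": -0.004,"fingers": 0.55},{"delta_pos": [0.58,-1,0.1],"yaw": -0.004,"fingers": 0.55}])

```text
clock: 2.15
eef_pos: [0.5793, 0.0291, 0.2017]
tool_rot: [1.0, 0.016, -0.001, -0.019]
ft_force: [-0.5, -0.5, -0.5]
grip_width: 0.0472
grasp_force: 0.0
```

Run:
```python
from h import *
c=cam('wrist'); save(c,'pics/w1.png')
P=cloud(c); m=(P[...,2]>.106)&(P[...,2]<.118)&(abs(P[...,0]-.58)<.03)&(abs(P[...,1]-.147)<.03)&(P[...,0]<.6); print(m.sum(),P[m].mean(0) if m.any() else'')
print('knob exp px',proj(c,[.581,.147,.112]),'hole',proj(c,[.5328,.1516,.07]),'lh',proj(c,[.529,.0633,.06]))
plan([.581,.147,.09],-.041)
```

```text
875 [0.58509907 0.14553574 0.11188671]
knob exp px (np.float64(151.55210237460147), np.float64(233.4119439821258)) hole (np.float64(176.76553575467457), np.float64(277.361949631974)) lh (np.float64(286.49589174397494), np.float64(281.72415204957196))
t 2.2 pos [0.5797 0.0294 0.2017] yaw 0.0316 | delta [ 0.0168 -0.3917  0.3725] yaw 0.0924
```

View pics/w1.png

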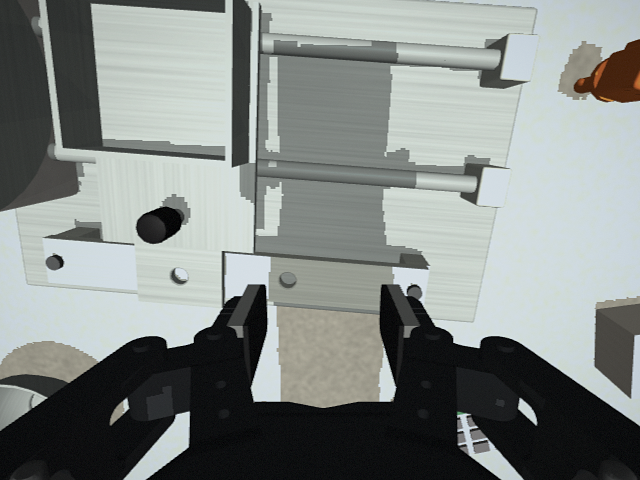

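Request:
jog_arm(deltas=[{"delta_pos": [0.01,-0.39,0.05],"yaw": 0.09,"fingers": 0.55},{"delta_pos": [0.01,-0.39,0.05],"yaw": 0.09,"fingers": 0.55},{"delta_pos": [0.01,-0.39,0.05],"yaw": 0.09,"fingers": 0.55},{"delta_pos": [0.01,-0.39,0.05],"yaw": 0.09,"fingers": 0.55},{"delta_pos": [0.01,-0.39,0.05],"yaw": 0.09,"fingers": 0.55},{"delta_pos": [0.01,-0.39,0.05],"yaw": 0.09,"fingers": 0.55},{"delta_pos": [0.01,-0.39,0.05],"yaw": 0.09,"fingers": 0.55}])

```text
clock: 2.9
eef_pos: [0.5825, 0.0486, 0.1918]
tool_rot: [0.999, 0.022, -0.004, -0.039]
ft_force: [0.7, 0.5, 0.9]
grip_width: 0.0468
grasp_force: 0.0
```

Run:
```python
from h import *
plan([.579,.146,.091],-.041); print(bot.get_obs()['tool_rot'])
```

```text
t 2.9 pos [0.5825 0.0486 0.1918] yaw 0.0435 | delta [ 0.0026 -0.3248  0.3359] yaw 0.1076
[ 0.99899004  0.02163172 -0.00363428 -0.03921421]
```

Run:
```python
from h import *
o=bot.get_obs()
for k in('joint_pos','joint_vel','tau','ft_force','ft_torque'):print(k,np.round(o[k],3))
```

```text
joint_pos [0.043 0.431 0.17  1.316 0.079 3.141]
joint_vel [ 0.     0.004  0.001 -0.002 -0.001 -0.001]
tau [ 2.3000e-02 -4.6017e+01  2.5060e+01  4.3000e-02  2.5500e-01 -0.0000e+00]
ft_force [0.713 0.539 0.869]
ft_torque [-0.077  0.004  0.001]
```

Request:
jog_arm(deltas=[{"delta_pos": [0,0,0],"yaw": -1,"fingers": 0.55},{"delta_pos": [0,0,0],"yaw": -1,"fingers": 0.55},{"delta_pos": [0,0,0],"yaw": -1,"fingers": 0.55},{"delta_pos": [0,0,0],"yaw": -1,"fingers": 0.55},{"delta_pos": [0,0,0],"yaw": -1,"fingers": 0.55},{"delta_pos": [0,0,0],"yaw": -1,"fingers": 0.55}])

```text
clock: 3.5
eef_pos: [0.5825, 0.0485, 0.1918]
tool_rot: [0.914, 0.404, 0.012, -0.038]
ft_force: [-0.4, 0.8, -0.3]
grip_width: 0.0468
grasp_force: 0.0
```

Request:
jog_arm(deltas=[{"delta_pos": [0,0,0],"yaw": -1,"fingers": 0.55},{"delta_pos": [0,0,0],"yaw": -1,"fingers": 0.55},{"delta_pos": [0,0,0],"yaw": -1,"fingers": 0.55},{"delta_pos": [0,0,0],"yaw": -1,"fingers": 0.55},{"delta_pos": [0,0,0],"yaw": -1,"fingers": 0.55},{"delta_pos": [0,0,0],"yaw": -1,"fingers": 0.55}])

```text
clock: 4.1
eef_pos: [0.5825, 0.0485, 0.1917]
tool_rot: [0.69, 0.723, 0.025, -0.03]
ft_force: [-0.8, 0.3, -0.6]
grip_width: 0.0469
grasp_force: 0.0
```

Request:
jog_arm(deltas=[{"delta_pos": [0,0,0],"yaw": -1,"fingers": 0.55},{"delta_pos": [0,0,0],"yaw": -1,"fingers": 0.55},{"delta_pos": [0,0,0],"yaw": -1,"fingers": 0.55},{"delta_pos": [0,0,0],"yaw": -1,"fingers": 0.55},{"delta_pos": [0,0,0],"yaw": -1,"fingers": 0.55},{"delta_pos": [0,0,0],"yaw": -1,"fingers": 0.55}])

```text
clock: 4.7
eef_pos: [0.5824, 0.0485, 0.1917]
tool_rot: [0.361, 0.932, 0.035, -0.018]
ft_force: [-0.5, 0.6, 0.2]
grip_width: 0.047
grasp_force: 0.0
```

Run:
```python
from h import *
plan([.581,.146,.19],-.041+np.pi); o=bot.get_obs();print(o['tool_rot'],o['joint_pos'])
```

```text
t 4.7 pos [0.5824 0.0485 0.1917] yaw 2.4042 | delta [0.222  0.2373 0.0058] yaw -0.8867
[ 0.3608329   0.93179899  0.03483498 -0.01835175] [0.04236348 0.43097307 0.17014873 1.31573249 0.07855661 0.78105924]
```

Request:
jog_arm(deltas=[{"delta_pos": [0,0,0],"yaw": -1,"fingers": 0.55},{"delta_pos": [0,0,0],"yaw": -1,"fingers": 0.55},{"delta_pos": [0,0,0],"yaw": -1,"fingers": 0.55},{"delta_pos": [0,0,0],"yaw": -1,"fingers": 0.55},{"delta_pos": [0,0,0],"yaw": -1,"fingers": 0.55},{"delta_pos": [0,0,0],"yaw": -1,"fingers": 0.55}])

```text
clock: 5.3
eef_pos: [0.5824, 0.0486, 0.1917]
tool_rot: [-0.023, 0.999, 0.039, -0.004]
ft_force: [0.0, 0.1, -0.1]
grip_width: 0.0471
grasp_force: 0.0
```

Request:
jog_arm(deltas=[{"delta_pos": [0,0,0],"yaw": -1,"fingers": 0.55},{"delta_pos": [0,0,0],"yaw": -1,"fingers": 0.55},{"delta_pos": [0,0,0],"yaw": -1,"fingers": 0.55},{"delta_pos": [0,0,0],"yaw": -1,"fingers": 0.55},{"delta_pos": [0,0,0],"yaw": -1,"fingers": 0.55},{"delta_pos": [0,0,0],"yaw": -1,"fingers": 0.55}])

```text
clock: 5.9
eef_pos: [0.5824, 0.0485, 0.1918]
tool_rot: [-0.404, 0.914, 0.038, 0.012]
ft_force: [0.0, 0.7, -0.2]
grip_width: 0.0469
grasp_force: 0.0
```

Request:
jog_arm(deltas=[{"delta_pos": [0,0,0],"yaw": -1,"fingers": 0.55},{"delta_pos": [0,0,0],"yaw": -1,"fingers": 0.55},{"delta_pos": [0,0,0],"yaw": -1,"fingers": 0.55},{"delta_pos": [0,0,0],"yaw": -1,"fingers": 0.55},{"delta_pos": [0,0,0],"yaw": -1,"fingers": 0.55},{"delta_pos": [0,0,0],"yaw": -1,"fingers": 0.55}])

```text
clock: 6.5
eef_pos: [0.5824, 0.0485, 0.1917]
tool_rot: [0.723, -0.69, -0.03, -0.025]
ft_force: [0.5, -0.8, -1.1]
grip_width: 0.047
grasp_force: 0.0
```

Request:
jog_arm(deltas=[{"delta_pos": [0,0,0],"yaw": -1,"fingers": 0.55},{"delta_pos": [0,0,0],"yaw": -1,"fingers": 0.55},{"delta_pos": [0,0,0],"yaw": -1,"fingers": 0.55},{"delta_pos": [0,0,0],"yaw": -1,"fingers": 0.55},{"delta_pos": [0,0,0],"yaw": -1,"fingers": 0.55},{"delta_pos": [0,0,0],"yaw": -1,"fingers": 0.55}])

```text
clock: 7.1
eef_pos: [0.5825, 0.0485, 0.1917]
tool_rot: [0.932, -0.361, -0.018, -0.035]
ft_force: [-0.6, -0.2, 0.8]
grip_width: 0.0469
grasp_force: 0.0
```

Request:
jog_arm(deltas=[{"delta_pos": [0,0,0],"yaw": -1,"fingers": 0.55},{"delta_pos": [0,0,0],"yaw": -1,"fingers": 0.55},{"delta_pos": [0,0,0],"yaw": -1,"fingers": 0.55},{"delta_pos": [0,0,0],"yaw": -1,"fingers": 0.55},{"delta_pos": [0,0,0],"yaw": -1,"fingers": 0.55},{"delta_pos": [0,0,0],"yaw": -1,"fingers": 0.55}])

```text
clock: 7.7
eef_pos: [0.5824, 0.049, 0.1917]
tool_rot: [0.999, 0.022, -0.004, -0.039]
ft_force: [0.1, -0.3, 0.4]
grip_width: 0.0468
grasp_force: 0.0
```

Request:
jog_arm(deltas=[{"delta_pos": [0,0,0],"yaw": -0.2,"fingers": 0.55},{"delta_pos": [0,0,0],"yaw": -0.2,"fingers": 0.55}])

```text
clock: 7.9
eef_pos: [0.5765, 0.0938, 0.1918]
tool_rot: [0.997, 0.068, 0.001, -0.023]
ft_force: [-0.5, 0.1, 0.1]
grip_width: 0.0474
grasp_force: 0.0
```

Run:
```python
from h import *
plan([.581,.146,.19],-.041+np.pi); o=bot.get_obs();print(o['tool_rot'],o['joint_pos'].round(4))
```

```text
t 7.9 pos [0.5765 0.0938 0.1918] yaw 0.1361 | delta [ 0.0385 -0.1703  0.006 ] yaw -3.7746
[ 0.99740595  0.0680259   0.00135495 -0.02349507] [ 0.1371  0.421   0.1566  1.3005  0.0467 -3.1406]
```

Request:
jog_arm(deltas=[{"delta_pos": [0,0.2,0],"yaw": -0.1,"fingers": 0.55},{"delta_pos": [0,0.2,0],"yaw": -0.1,"fingers": 0.55}])

```text
clock: 8.1
eef_pos: [0.5779, 0.0811, 0.1888]
tool_rot: [0.998, 0.067, 0.003, -0.004]
ft_force: [0.5, -0.2, 0.1]
grip_width: 0.0471
grasp_force: 0.0
```

Run:
```python
from h import *
plan([.581,.146,.19],-.041+np.pi); o=bot.get_obs();print(o['tool_rot'],o['joint_pos'].round(4))
```

```text
t 8.1 pos [0.5779 0.0811 0.1888] yaw 0.1343 | delta [ 0.0392 -0.2131 -0.0039] yaw -3.7768
[ 0.99773093  0.06711644  0.00337415 -0.00412271] [ 0.1353  0.4206  0.1489  1.2919  0.0078 -3.1406]
```

Request:
jog_arm(deltas=[{"delta_pos": [0,0,0],"yaw": 1,"fingers": 0.55},{"delta_pos": [0,0,0],"yaw": 1,"fingers": 0.55},{"delta_pos": [0,0,0],"yaw": 1,"fingers": 0.55},{"delta_pos": [0,0,0],"yaw": 1,"fingers": 0.55},{"delta_pos": [0,0,0],"yaw": 1,"fingers": 0.55},{"delta_pos": [0,0,0],"yaw": 1,"fingers": 0.55}])

```text
clock: 8.7
eef_pos: [0.5783, 0.0798, 0.189]
tool_rot: [0.947, -0.323, 0.001, -0.006]
ft_force: [0.1, -0.4, -0.2]
grip_width: 0.0472
grasp_force: 0.0
```

Request:
jog_arm(deltas=[{"delta_pos": [0,0,0],"yaw": 1,"fingers": 0.55},{"delta_pos": [0,0,0],"yaw": 1,"fingers": 0.55},{"delta_pos": [0,0,0],"yaw": 1,"fingers": 0.55},{"delta_pos": [0,0,0],"yaw": 1,"fingers": 0.55},{"delta_pos": [0,0,0],"yaw": 1,"fingers": 0.55},{"delta_pos": [0,0,0],"yaw": 1,"fingers": 0.55}])

```text
clock: 9.3
eef_pos: [0.5783, 0.0798, 0.189]
tool_rot: [0.751, -0.66, -0.001, -0.006]
ft_force: [-0.6, 0.4, 0.3]
grip_width: 0.0466
grasp_force: 0.0
```

Request:
jog_arm(deltas=[{"delta_pos": [0,0,0],"yaw": 1,"fingers": 0.55},{"delta_pos": [0,0,0],"yaw": 1,"fingers": 0.55},{"delta_pos": [0,0,0],"yaw": 1,"fingers": 0.55},{"delta_pos": [0,0,0],"yaw": 1,"fingers": 0.55},{"delta_pos": [0,0,0],"yaw": 1,"fingers": 0.55},{"delta_pos": [0,0,0],"yaw": 1,"fingers": 0.55}])

```text
clock: 9.9
eef_pos: [0.5783, 0.0798, 0.189]
tool_rot: [-0.441, 0.897, 0.003, 0.005]
ft_force: [-0.2, 0.6, -1.5]
grip_width: 0.047
grasp_force: 0.0
```

Request:
jog_arm(deltas=[{"delta_pos": [0,0,0],"yaw": 1,"fingers": 0.55},{"delta_pos": [0,0,0],"yaw": 1,"fingers": 0.55},{"delta_pos": [0,0,0],"yaw": 1,"fingers": 0.55},{"delta_pos": [0,0,0],"yaw": 1,"fingers": 0.55},{"delta_pos": [0,0,0],"yaw": 1,"fingers": 0.55},{"delta_pos": [0,0,0],"yaw": 1,"fingers": 0.55}])

```text
clock: 10.5
eef_pos: [0.5783, 0.0798, 0.189]
tool_rot: [-0.064, 0.998, 0.005, 0.003]
ft_force: [-0.2, -0.2, 1.0]
grip_width: 0.0468
grasp_force: 0.0
```

Run:
```python
from h import *
plan([.58,.146,.15],-.041+np.pi); o=bot.get_obs();print(o['tool_rot'],o['joint_pos'].round(4))
```

```text
t 10.5 pos [0.5783 0.0798 0.189 ] yaw -3.0133 | delta [-0.034   0.2182  0.1299] yaw 0.2156
[-0.06414002  0.99792482  0.00450875  0.00343139] [0.1326 0.4207 0.1496 1.2921 0.0085 0.0043]
```

Request:
jog_arm(deltas=[{"delta_pos": [-0.034,0.218,0.13],"yaw": 0.216,"fingers": 0.55},{"delta_pos": [-0.034,0.218,0.13],"yaw": 0.216,"fingers": 0.55},{"delta_pos": [-0.034,0.218,0.13],"yaw": 0.216,"fingers": 0.55},{"delta_pos": [-0.034,0.218,0.13],"yaw": 0.216,"fingers": 0.55}])

```text
clock: 10.9
eef_pos: [0.5797, 0.1467, 0.1502]
tool_rot: [0.018, 1.0, 0.004, 0.003]
ft_force: [0.2, -0.9, 0.5]
grip_width: 0.0466
grasp_force: 0.0
```

Run:
```python
from h import *
plan([.58,.146,.09],-.041+np.pi)
```

```text
t 10.9 pos [0.5797 0.1467 0.1502] yaw 3.1056 | delta [-0.0011 -0.0023  0.2007] yaw 0.0063
```

Request:
jog_arm(deltas=[{"delta_pos": [0,0,0.1],"yaw": 0,"fingers": 0.55},{"delta_pos": [0,0,0.2],"yaw": 0,"fingers": 0.55},{"delta_pos": [0,0,0.2],"yaw": 0,"fingers": 0.55},{"delta_pos": [0,0,0.2],"yaw": 0,"fingers": 0.2},{"delta_pos": [0,0,0.2],"yaw": 0,"fingers": 0.2},{"delta_pos": [0,0,0.2],"yaw": 0,"fingers": 0.2},{"delta_pos": [0,0,0.2],"yaw": 0,"fingers": 0.2}])

```text
clock: 11.6
eef_pos: [0.5816, 0.1474, 0.0929]
tool_rot: [0.018, 1.0, 0.005, 0.005]
ft_force: [-0.9, -1.6, 6.5]
grip_width: 0.0199
grasp_force: 59.3
```

Run:
```python
from h import *
psi=-.0415; o,p,th=pose(); print(o['grip_width'],o['grasp_force'],o['ft_force'])
plan(p+.088*np.array([np.sin(psi),-np.cos(psi),0]))
c=cam('wrist'); save(c,'pics/w2.png')
```

```text
0.019851275696461848 59.28997099399567 [-0.90398441 -1.56042831  6.47484295]
t 11.6 pos [0.5816 0.1474 0.0929] yaw 3.1048 | delta [ 0.0014 -0.2933 -0.    ] yaw 0.0
```

View pics/w2.png

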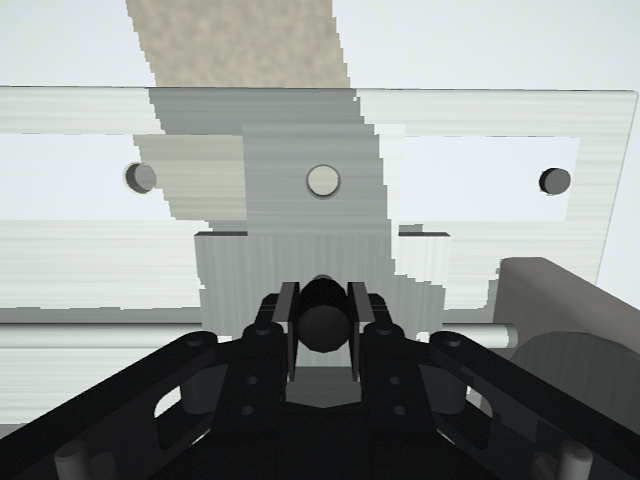

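Run:
```python
from h import *
c=cam('wrist'); g=cv2.cvtColor(c['image'],cv2.COLOR_RGB2GRAY)
h=ray(c,323.5,180.5,.07); P=cloud(c); print(P[180,290],P[180,200],P[200,180])
for u in(139.5,142):
  l=ray(c,u,178,.06); print(h,l,np.linalg.norm((h-l)[:2]))
print(g[178,115:165]); print(g[180,300:345])
```

```text
[0.53257496 0.13442547 0.07190497] [0.53224401 0.09120335 0.06112959] [0.54148047 0.08013344 0.06030532]
[0.53360296 0.14925249 0.07      ] [0.53033888 0.06248014 0.06      ] 0.08683371869124983
[0.53360296 0.14925249 0.07      ] [0.53038396 0.06365509 0.06      ] 0.0856579010546826
[236 236 236 236 235 236 237 227 209 214 174  90  70  74  75  77  78  78
  74  71 115 148 146 145 147 146 146 147 146 147 146 144 146 145 146 146
 146 147 146 146 142 166 188 188 186 186 186 187 188 187]
[158 158 158 157 161 145 120 116 158 191 188 188 187 186 187 188 188 188
 187 186 187 186 188 187 187 188 187 188 187 187 186 188 187 186 188 187
 191 175 133 108 127 149 158 158 157]
```

Request:
jog_arm(deltas=[{"delta_pos": [0,-0.07,0],"yaw": 0,"fingers": 0.2},{"delta_pos": [0,-0.14,0],"yaw": 0,"fingers": 0.2},{"delta_pos": [0.001,-0.21,0],"yaw": 0,"fingers": 0.2},{"delta_pos": [0.001,-0.26,0],"yaw": 0,"fingers": 0.2},{"delta_pos": [0.001,-0.288,0],"yaw": 0,"fingers": 0.2},{"delta_pos": [0.001,-0.288,0],"yaw": 0,"fingers": 0.2},{"delta_pos": [0.001,-0.288,0],"yaw": 0,"fingers": 0.2}])

```text
clock: 12.4
eef_pos: [0.578, 0.0605, 0.0928]
tool_rot: [0.019, 1.0, 0.004, 0.005]
ft_force: [-4.0, -1.3, 10.0]
grip_width: 0.0195
grasp_force: 60.0
```

Run:
```python
from h import *
plan([0.58,.06,.2]); c=cam('wrist'); print('holes',proj(c,ray(c,323,180,.07)),ray(c,323,180,.07))
a=c['image'][130:230,260:390]; cv2.imwrite('pics/w3.png',cv2.resize(cv2.cvtColor(a,cv2.COLOR_RGB2BGR),None,fx=5,fy=5))
```

```text
t 12.4 pos [0.578  0.0605 0.0928] yaw 3.1043 | delta [-0.0068 -0.0014 -0.3573] yaw 0.0
holes (np.float64(322.9999999999996), np.float64(179.99999999999963)) [0.52969904 0.06217341 0.07      ]
```

View pics/w3.png

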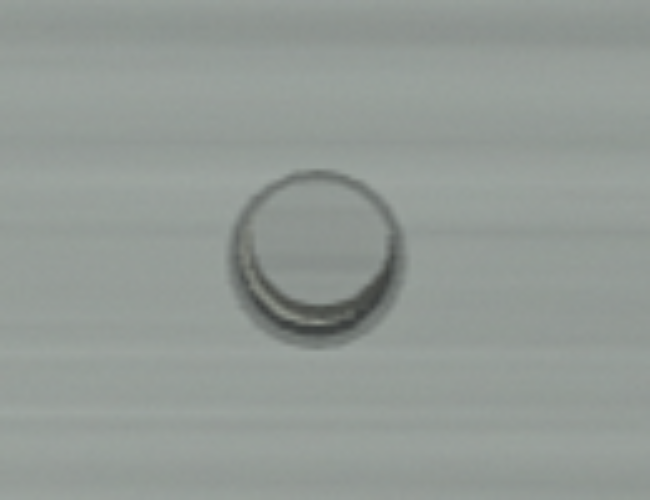

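The lock hole shows concentric through the carriage hole at crop (317,258), i.e. pixel (323,181.6), so the two are aligned. Next I release the knob and go to the pin.

Request:
jog_arm(deltas=[{"delta_pos": [0,0,0],"yaw": 0,"fingers": 0.6},{"delta_pos": [0,0,0],"yaw": 0,"fingers": 0.6},{"delta_pos": [0,0,0],"yaw": 0,"fingers": 0.6},{"delta_pos": [0,0,-0.16],"yaw": 0,"fingers": 0.6},{"delta_pos": [0,0,-0.32],"yaw": 0,"fingers": 0.6},{"delta_pos": [0,0,-0.35],"yaw": 0,"fingers": 1},{"delta_pos": [0,0,-0.35],"yaw": 0,"fingers": 1}])

```text
clock: 13.15
eef_pos: [0.5778, 0.0606, 0.1972]
tool_rot: [0.018, 1.0, 0.005, 0.006]
ft_force: [-0.4, -0.1, 0.0]
grip_width: 0.0782
grasp_force: 0.0
```

Run:
```python
from h import *
plan([0.56,-.24,.2],2.80); c=cam('top'); h=c['image'][215:240,300:335]; 
cv2.imwrite('pics/t2.png',cv2.resize(cv2.cvtColor(h,cv2.COLOR_RGB2BGR),None,fx=8,fy=8))
```

```text
t 13.15 pos [0.5778 0.0606 0.1972] yaw 3.1053 | delta [ 0.0229 -1.0035 -0.0094] yaw 0.3887
```

Request:
jog_arm(deltas=[{"delta_pos": [0.01,-1,-0.04],"yaw": 0.389,"fingers": 1},{"delta_pos": [0.01,-1,-0.04],"yaw": 0.389,"fingers": 1},{"delta_pos": [0.01,-1,-0.04],"yaw": 0.389,"fingers": 1},{"delta_pos": [0.01,-1,-0.04],"yaw": 0.389,"fingers": 1},{"delta_pos": [0.01,-1,-0.04],"yaw": 0.389,"fingers": 1},{"delta_pos": [0.01,-1,-0.04],"yaw": 0.389,"fingers": 1},{"delta_pos": [0.01,-1,-0.04],"yaw": 0.389,"fingers": 1},{"delta_pos": [0.01,-1,-0.04],"yaw": 0.389,"fingers": 1}])

```text
clock: 14.0
eef_pos: [0.5605, -0.2403, 0.2009]
tool_rot: [0.172, 0.985, 0.006, -0.0]
ft_force: [-0.4, -0.1, 0.1]
grip_width: 0.0851
grasp_force: 0.0
```

Run:
```python
from h import *
plan([0.58,-.299,.19],2.80); c=cam('wrist'); save(c,'pics/w4.png'); print(proj(c,[.58,-.299,.098]),bot.get_obs()['tool_rot'])
P=cloud(c); m=(P[...,2]>.092)&(P[...,2]<.104)&(abs(P[...,0]-.58)<.035)&(abs(P[...,1]+.299)<.035)
q=P[m]; print(m.sum(),q.mean(0),cv2.minAreaRect(q[:,:2].astype(np.float32)*1000)); v,u=np.nonzero(m); print(u.min(),u.max(),v.min(),v.max())
```

```text
t 14.0 pos [ 0.5605 -0.2403  0.2009] yaw 2.7966 | delta [-0.1272 -0.162   0.0363] yaw -0.0043
(np.float64(254.29153413917214), np.float64(288.6680128284406)) [1.70560474e-01 9.85330298e-01 5.76944020e-03 2.03260377e-04]
1641 [ 0.57856773 -0.30121537  0.09775322] ((579.7392578125, -301.18170166015625), (35.947532653808594, 26.00616455078125), 68.63076782226562)
227 277 270 305
```

View pics/w4.png

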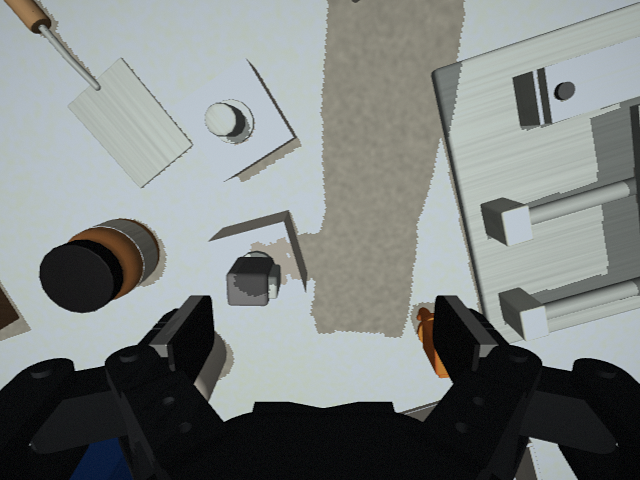

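The close view confirms it: a grey block head at about (252,285) with the steel button on its right side (about 275,277). The plain pin is at (228,120) and the orange decoy at (430,335).

Run:
```python
from h import *
plan([0.579,-.303,.13],2.785); c=cam('top'); print('spray cap',ray(c,493,184,.12),'jar',ray(c,495,232,.08))
```

```text
t 14.05 pos [ 0.5609 -0.2391  0.2014] yaw 2.7988 | delta [-0.1284 -0.1805  0.238 ] yaw 0.0176
spray cap [ 0.6538846  -0.40604966  0.12      ] jar [ 0.52900395 -0.42123769  0.08      ]
```

Request:
jog_arm(deltas=[{"delta_pos": [-0.128,-0.18,0.1],"yaw": 0.018,"fingers": 0.7},{"delta_pos": [-0.128,-0.18,0.2],"yaw": 0.018,"fingers": 0.7},{"delta_pos": [-0.128,-0.18,0.238],"yaw": 0.018,"fingers": 0.7},{"delta_pos": [-0.128,-0.18,0.238],"yaw": 0.018,"fingers": 0.7},{"delta_pos": [-0.128,-0.18,0.238],"yaw": 0.018,"fingers": 0.7}])

```text
clock: 14.6
eef_pos: [0.581, -0.3007, 0.1326]
tool_rot: [0.176, 0.984, 0.005, 0.002]
ft_force: [0.1, -0.3, 0.6]
grip_width: 0.0596
grasp_force: 0.0
```

Run:
```python
from h import *
plan([0.579,-.303,.06],2.785); o=bot.get_obs(); print(o['grip_width'],o['joint_pos'])
```

```text
t 14.6 pos [ 0.581  -0.3007  0.1326] yaw 2.7879 | delta [ 0.0037 -0.0096  0.2422] yaw 0.0037
0.05956411498504977 [-0.48280017  0.59922509  0.29256352  1.26300841  0.01129505 -0.12911931]
```

Request:
jog_arm(deltas=[{"delta_pos": [0.002,-0.004,0.08],"yaw": 0,"fingers": 0.7},{"delta_pos": [0.002,-0.004,0.16],"yaw": 0,"fingers": 0.7},{"delta_pos": [0.002,-0.004,0.235],"yaw": 0,"fingers": 0.7},{"delta_pos": [0.002,-0.004,0.235],"yaw": 0,"fingers": 0.7},{"delta_pos": [0.002,-0.004,0.235],"yaw": 0,"fingers": 0.7}])

```text
clock: 15.1
eef_pos: [0.5811, -0.3023, 0.0636]
tool_rot: [0.176, 0.984, 0.005, 0.003]
ft_force: [0.5, -0.8, 0.8]
grip_width: 0.0595
grasp_force: 0.0
```

Run:
```python
from h import *
plan([0.579,-.303,.06],2.785); c=cam('wrist'); save(c,'pics/w5.png',(200,180,240,200),3)
P=cloud(c); m=(P[...,2]>.090)&(P[...,2]<.104)&(abs(P[...,0]-.58)<.035)&(abs(P[...,1]+.303)<.02)
print(m.sum(),P[m].mean(0) if m.any() else '')
```

```text
t 15.1 pos [ 0.5811 -0.3023  0.0636] yaw 2.7869 | delta [ 0.0058 -0.0047  0.0118] yaw 0.0024
7421 [ 0.57723351 -0.30191445  0.09757234]
```

View pics/w5.png

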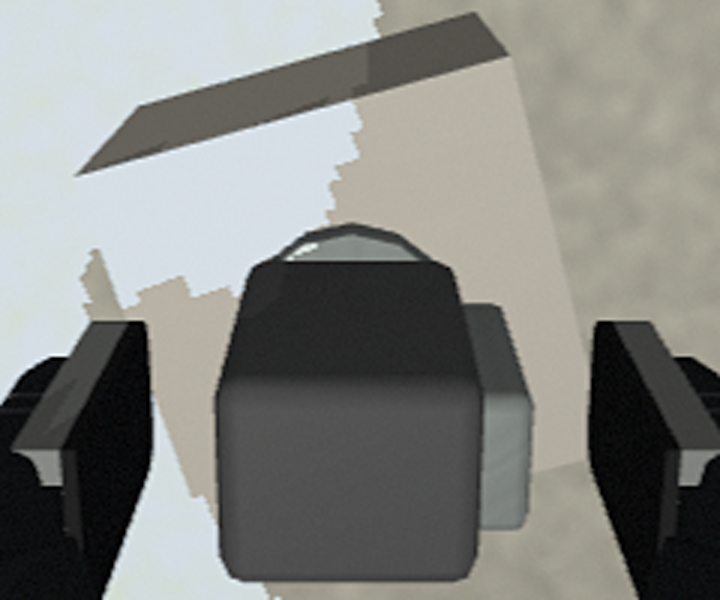

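Request:
jog_arm(deltas=[{"delta_pos": [0.004,-0.007,0.01],"yaw": 0,"fingers": 0.7},{"delta_pos": [0.004,-0.007,0.01],"yaw": 0,"fingers": 0.5},{"delta_pos": [0.004,-0.007,0.01],"yaw": 0,"fingers": 0.2},{"delta_pos": [0.004,-0.007,0.01],"yaw": 0,"fingers": 0.2},{"delta_pos": [0.004,-0.007,0.01],"yaw": 0,"fingers": 0.2},{"delta_pos": [0.004,-0.007,0.01],"yaw": 0,"fingers": 0.2},{"delta_pos": [0.004,-0.007,0.01],"yaw": 0,"fingers": 0.2}])

```text
clock: 15.85
eef_pos: [0.5788, -0.3058, 0.0602]
tool_rot: [0.177, 0.984, 0.004, 0.004]
ft_force: [-2.5, -2.1, 6.5]
grip_width: 0.0297
grasp_force: 59.8
```

```bash
cat >> h.py <<'E'
def headpos():
    o,p,th=pose(); c=cam('wrist'); P=cloud(c); z=p[2]+.04
    q=P-p; X=np.cos(th)*q[...,0]+np.sin(th)*q[...,1]; Y=np.sin(th)*q[...,0]-np.cos(th)*q[...,1]
    m=(abs(Y)<.013)&(abs(X)<.03)&(q[...,2]>.02)&(q[...,2]<.055)
    zt=np.median(q[...,2][m]); m&=abs(q[...,2]-zt)<.003
    print('top dz',zt,'X range',np.percentile(X[m],[1,99]),'n',m.sum(),'Y',np.percentile(Y[m],[1,99]))
E
python3 - <<'E'
from h import *
o=bot.get_obs(); print(o['grip_width'],o['grasp_force'],o['ft_force'],o['tool_rot'],o['eef_pos']); headpos()
plan([0.579,-.303,.2],2.785)
E
```

```text
0.029725316878415956 59.83709692955017 [-2.47608304 -2.14158365  6.48140422] [0.17748197 0.98411028 0.00381601 0.00354079] [ 0.57881302 -0.30578348  0.06019013]
top dz 0.038347115973985414 X range [-0.01181358  0.01295587] n 5680 Y [-0.01273921  0.01269506]
t 15.9 pos [ 0.5788 -0.3058  0.0602] yaw 2.7847 | delta [ 0.0025  0.0089 -0.4661] yaw -0.0004
```

Request:
jog_arm(deltas=[{"delta_pos": [0,0,-0.1],"fingers": 0.2,"yaw": 0},{"delta_pos": [0,0,-0.25],"fingers": 0.2,"yaw": 0},{"delta_pos": [0,0,-0.4],"fingers": 0.2,"yaw": 0},{"delta_pos": [0,0,-0.4],"fingers": 0.2,"yaw": 0}])

```text
clock: 16.3
eef_pos: [0.5811, -0.3073, 0.1866]
tool_rot: [0.177, 0.984, 0.003, 0.009]
ft_force: [1.0, 0.1, -0.6]
grip_width: 0.0294
grasp_force: 59.6
```

Run:
```python
from h import *
o=bot.get_obs(); print(o['grip_width'],o['grasp_force'],o['ft_force']); headpos()
plan([0.56,-.05,.18])
```

```text
0.02939936062104071 59.554305374622345 [ 0.98853147  0.13703693 -0.58639977]
top dz 0.03836834604649192 X range [-0.01140099  0.01327815] n 5655 Y [-0.01271179  0.0127046 ]
t 16.35 pos [ 0.5797 -0.3066  0.1829] yaw 2.7854 | delta [0.3599 0.7786 0.0096] yaw 0.0
```

Request:
jog_arm(deltas=[{"delta_pos": [0.36,0.78,0],"fingers": 0.2,"yaw": 0},{"delta_pos": [0.36,0.78,0],"fingers": 0.2,"yaw": 0},{"delta_pos": [0.36,0.78,0],"fingers": 0.2,"yaw": 0},{"delta_pos": [0.36,0.78,0],"fingers": 0.2,"yaw": 0},{"delta_pos": [0.36,0.78,0],"fingers": 0.2,"yaw": 0},{"delta_pos": [0.36,0.78,0],"fingers": 0.2,"yaw": 0},{"delta_pos": [0.36,0.78,0],"fingers": 0.2,"yaw": 0},{"delta_pos": [0.36,0.78,0],"fingers": 0.2,"yaw": 0}])

```text
clock: 17.15
eef_pos: [0.5574, -0.0492, 0.1796]
tool_rot: [0.177, 0.984, 0.005, 0.001]
ft_force: [-0.0, -0.8, -1.4]
grip_width: 0.0293
grasp_force: 60.0
```

Run:
```python
from h import *
plan([0.530,.0624,.14])
```

```text
t 17.15 pos [ 0.5574 -0.0492  0.1796] yaw 2.7852 | delta [0.2153 0.3167 0.1319] yaw 0.0
```

Request:
jog_arm(deltas=[{"delta_pos": [0.215,0.317,0.05],"fingers": 0.2,"yaw": 0},{"delta_pos": [0.215,0.317,0.05],"fingers": 0.2,"yaw": 0},{"delta_pos": [0.215,0.317,0.132],"fingers": 0.2,"yaw": 0},{"delta_pos": [0.215,0.317,0.132],"fingers": 0.2,"yaw": 0},{"delta_pos": [0.215,0.317,0.132],"fingers": 0.2,"yaw": 0},{"delta_pos": [0.215,0.317,0.132],"fingers": 0.2,"yaw": 0}])

```text
clock: 17.75
eef_pos: [0.5319, 0.0616, 0.1426]
tool_rot: [0.179, 0.984, 0.005, 0.003]
ft_force: [0.0, 0.3, -0.5]
grip_width: 0.0292
grasp_force: 60.0
```

Run:
```python
from h import *
plan([0.530,.0624,.12]); headpos(); c=cam('wrist'); save(c,'pics/w6.png'); print(proj(c,[.53,.0624,.07]))
```

```text
t 17.75 pos [0.5319 0.0616 0.1426] yaw 2.7826 | delta [0.007  0.0001 0.0753] yaw 0.0
top dz 0.038394509652423844 X range [-0.01179869  0.01286516] n 5679 Y [-0.01275067  0.01273156]
(np.float64(321.8855002000424), np.float64(245.93046681728234))
```

View pics/w6.png

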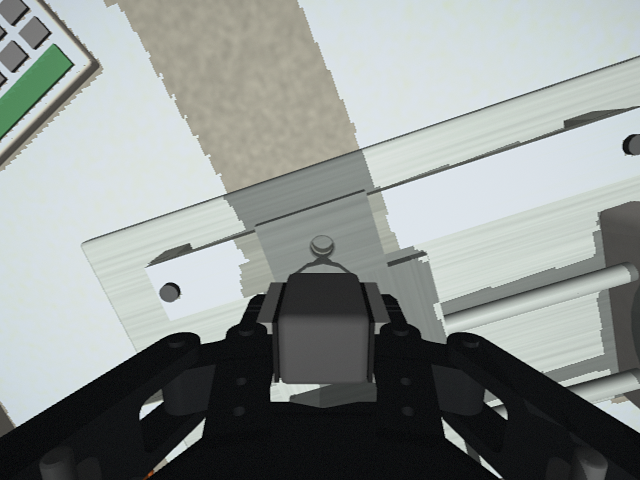

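Request:
jog_arm(deltas=[{"delta_pos": [0.005,0.001,0.06],"fingers": 0.2,"yaw": 0},{"delta_pos": [0.005,0.001,0.065],"fingers": 0.2,"yaw": 0},{"delta_pos": [0.005,0.001,0.065],"fingers": 0.2,"yaw": 0},{"delta_pos": [0.005,0.001,0.065],"fingers": 0.2,"yaw": 0}])

```text
clock: 18.25
eef_pos: [0.5303, 0.0641, 0.1232]
tool_rot: [0.177, 0.984, 0.005, 0.003]
ft_force: [0.1, -0.0, -1.6]
grip_width: 0.0294
grasp_force: 60.0
```

Run:
```python
from h import *
plan([0.5293,.0626,.11]); print(bot.get_obs()['ft_force'])
```

```text
t 18.25 pos [0.5303 0.0641 0.1232] yaw 2.7849 | delta [ 0.0013 -0.0058  0.0441] yaw 0.0
[ 0.13708282 -0.02598829 -1.64756468]
```

Request:
jog_arm(deltas=[{"delta_pos": [0.001,-0.005,0.01],"fingers": 0.2,"yaw": 0},{"delta_pos": [0.001,-0.005,0.02],"fingers": 0.2,"yaw": 0},{"delta_pos": [0.001,-0.005,0.03],"fingers": 0.2,"yaw": 0},{"delta_pos": [0.001,-0.005,0.035],"fingers": 0.2,"yaw": 0},{"delta_pos": [0.001,-0.005,0.04],"fingers": 0.2,"yaw": 0},{"delta_pos": [0.001,-0.005,0.04],"fingers": 0.2,"yaw": 0}])

```text
clock: 18.85
eef_pos: [0.5292, 0.0631, 0.1103]
tool_rot: [0.177, 0.984, 0.005, 0.003]
ft_force: [1.5, -0.3, -1.9]
grip_width: 0.0294
grasp_force: 60.0
```

Run:
```python
from h import *
plan([0.5295,.0626,.10]); print(bot.get_obs()['ft_force'])
```

```text
t 18.85 pos [0.5292 0.0631 0.1103] yaw 2.7855 | delta [-0.0016 -0.0013  0.0343] yaw 0.0
[ 1.52305506 -0.28542511 -1.87853093]
```

Request:
jog_arm(deltas=[{"delta_pos": [-0.002,0,0.006],"fingers": 0.2,"yaw": 0},{"delta_pos": [-0.002,0,0.012],"fingers": 0.2,"yaw": 0},{"delta_pos": [-0.002,0,0.018],"fingers": 0.2,"yaw": 0},{"delta_pos": [-0.002,0,0.024],"fingers": 0.2,"yaw": 0},{"delta_pos": [-0.002,0,0.024],"fingers": 0.2,"yaw": 0}])

```text
clock: 19.35
eef_pos: [0.5293, 0.0631, 0.1029]
tool_rot: [0.177, 0.984, 0.005, 0.002]
ft_force: [1.0, -0.2, -1.4]
grip_width: 0.0294
grasp_force: 60.1
```

Request:
jog_arm(deltas=[{"delta_pos": [-0.001,0,0.008],"fingers": 0.2,"yaw": 0},{"delta_pos": [-0.001,0,0.014],"fingers": 0.2,"yaw": 0},{"delta_pos": [-0.001,0,0.02],"fingers": 0.2,"yaw": 0},{"delta_pos": [-0.001,0,0.02],"fingers": 0.2,"yaw": 0}])

```text
clock: 19.75
eef_pos: [0.5295, 0.063, 0.0968]
tool_rot: [0.177, 0.984, 0.005, 0.002]
ft_force: [0.3, 0.4, -1.9]
grip_width: 0.0296
grasp_force: 60.1
```

Request:
jog_arm(deltas=[{"delta_pos": [0,0,0.008],"fingers": 0.2,"yaw": 0},{"delta_pos": [0,0,0.016],"fingers": 0.2,"yaw": 0},{"delta_pos": [0,0,0.024],"fingers": 0.2,"yaw": 0},{"delta_pos": [0,0,0.024],"fingers": 0.2,"yaw": 0}])

```text
clock: 20.15
eef_pos: [0.5295, 0.063, 0.0895]
tool_rot: [0.177, 0.984, 0.005, 0.002]
ft_force: [0.2, -0.4, -1.4]
grip_width: 0.0297
grasp_force: 60.1
```

Free so far. Home is expected at TCP z of about 0.080.

Request:
jog_arm(deltas=[{"delta_pos": [0,0,0.008],"fingers": 0.2,"yaw": 0},{"delta_pos": [0,0,0.016],"fingers": 0.2,"yaw": 0},{"delta_pos": [0,0,0.024],"fingers": 0.2,"yaw": 0},{"delta_pos": [0,0,0.024],"fingers": 0.2,"yaw": 0}])

```text
clock: 20.55
eef_pos: [0.5296, 0.0631, 0.0824]
tool_rot: [0.177, 0.984, 0.005, 0.002]
ft_force: [-0.6, 0.2, -1.4]
grip_width: 0.0294
grasp_force: 60.1
```

Request:
jog_arm(deltas=[{"delta_pos": [0,0,0.004],"fingers": 0.2,"yaw": 0},{"delta_pos": [0,0,0.006],"fingers": 0.2,"yaw": 0},{"delta_pos": [0,0,0.006],"fingers": 0.2,"yaw": 0},{"delta_pos": [0,0,0.006],"fingers": 0.2,"yaw": 0}])

```text
clock: 20.95
eef_pos: [0.53, 0.0632, 0.0811]
tool_rot: [0.177, 0.984, 0.005, 0.002]
ft_force: [-0.5, -0.6, -0.8]
grip_width: 0.0295
grasp_force: 60.1
```

Request:
jog_arm(deltas=[{"delta_pos": [0,0,0.002],"fingers": 0.2,"yaw": 0},{"delta_pos": [0,0,0.003],"fingers": 0.2,"yaw": 0},{"delta_pos": [0,0,0.003],"fingers": 0.2,"yaw": 0}])

```text
clock: 21.25
eef_pos: [0.53, 0.0632, 0.0802]
tool_rot: [0.177, 0.984, 0.005, 0.002]
ft_force: [0.1, 0.8, -0.4]
grip_width: 0.0292
grasp_force: 60.1
```

Request:
jog_arm(deltas=[{"delta_pos": [0,0,0.002],"fingers": 0.2,"yaw": 0},{"delta_pos": [0,0,0.002],"fingers": 0.2,"yaw": 0},{"delta_pos": [0,0,0.002],"fingers": 0.2,"yaw": 0}])

```text
clock: 21.55
eef_pos: [0.53, 0.0632, 0.0802]
tool_rot: [0.177, 0.984, 0.005, 0.003]
ft_force: [-2.4, -0.3, 5.8]
grip_width: 0.0296
grasp_force: 60.7
```

The collar is seated: contact at about 6 N. Now I let go and retreat.

Request:
jog_arm(deltas=[{"delta_pos": [0,0,0],"fingers": 0.2,"yaw": 0},{"delta_pos": [0,0,0],"fingers": 0.7,"yaw": 0},{"delta_pos": [0,0,0],"fingers": 0.7,"yaw": 0},{"delta_pos": [0,0,0],"fingers": 0.7,"yaw": 0},{"delta_pos": [0,0,0],"fingers": 0.7,"yaw": 0},{"delta_pos": [0,0,-0.05],"fingers": 0.7,"yaw": 0},{"delta_pos": [0,0,-0.15],"fingers": 0.7,"yaw": 0},{"delta_pos": [0,0,-0.3],"fingers": 0.7,"yaw": 0},{"delta_pos": [0,0,-0.35],"fingers": 0.7,"yaw": 0},{"delta_pos": [0,0,-0.35],"fingers": 0.7,"yaw": 0}])

```text
clock: 22.55
eef_pos: [0.5314, 0.0624, 0.1877]
tool_rot: [0.177, 0.984, 0.006, 0.006]
ft_force: [-0.2, -1.0, -0.0]
grip_width: 0.0598
grasp_force: 0.0
```

Run:
```python
from h import *
c=cam('wrist'); save(c,'pics/w7.png',(200,140,240,200),2.5); P=cloud(c)
m=(P[...,2]>.1)&(P[...,2]<.13)&(abs(P[...,0]-.53)<.03)&(abs(P[...,1]-.063)<.03); print(m.sum(),P[m].mean(0) if m.any() else '',np.percentile(P[...,2][m],[5,50,95]))
```

```text
2513 [0.52864269 0.06473666 0.116764  ] [0.1067809  0.11834539 0.1197457 ]
```

View pics/w7.png

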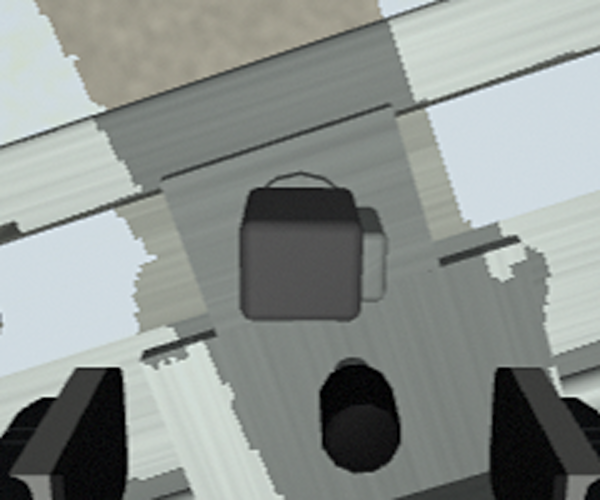

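The pin stands upright and home: the head top is at z 0.118, as expected. The button is out on the right side of the head (crop 372,255), and the gripper is clear.

```bash
python3 -c "
from workcell import bot
print(bot.job_done())"
```

```text
the job is handed in; nothing more can be done
None
```

I handed the job in at about 22.6 s: the carriage is parked, the ball-lock pin is home through both holes with its button sprung out, and the gripper is clear. The plain pin and the other things were not touched; the seating force read about 6 N, and no verdict came back on hand-in.

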